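# Hang the tip bin on the welding jig's cleat rail

### The job

Take the blue welding-tip bin by its orange grip plate and hang it on the stand's yellow cleat, about midway along: tip it so that its top leans towards the rail, hook its angled rear strip over the cleat, let it down gently and swing it upright so that its bottom tongue locks under the keeper bar. The rail may be clamped at any height, so feel for it and do not bang or force the bin against it; let go with the bin hanging level and fully home, and leave the other things on the bench alone.

Things in the scene. Friction and masses are not known exactly. Their poses are not given: they have to be found in the camera images.
- bin_grip (a point): Where to grip the orange plate on the blue steel bin (0.3 to 0.75 kg). Bin: open box 90 deep (x), 120 wide (y), 80 mm high. Grip plate over its centre: 10 thick (x), 60 wide (y), 78 to 130 mm above the underside; this point 112 mm above it. Axes: z up, x to the bin's rear (strip side), y along its width. Close the fingers along x.
- bin_strip (a point): Lower end of the bin's bare rear strip, mid-width, 70.5 mm behind and 58.5 mm below bin_grip; axes as bin_grip. The strip, 4 mm thick, 100 mm wide, slopes 45 degrees back and down from the top of the rear wall: centre line from 45.5 mm behind bin_grip, 33.5 mm below it, to this point.
- bin_tongue (a point): Rear end of the bin's bottom tongue, at its underside, mid-width: 72 mm behind and 112 mm below bin_grip; axes as bin_grip. The tongue is a level plate 5 mm thick, 100 mm wide, sticking out 27 mm behind the bin's rear wall, flush with the underside.
- stand: Grey stand fixed to the bench, carrying the cleat rail. Origin on the bench below the rail's front wall face, mid-length; x runs away from the side where the bin hangs, y along the rail, z up. The rail is clamped to the posts at an unmeasured height: h, the underside of a properly hung bin, is 51 to 99 mm above the bench. A hung bin is level, its x along the stand's x, its centre at x -80 mm.
- post_left (a point): Top of the stand's left (+y) post: stand x 14, y 103, z 165 mm; the other is at y -103. Rail profile in stand x, z (mm): wall face at x 0; yellow cleat, a 4 mm flange, 150 long, rises at 45 degrees out and up from the wall to a free edge at x -29, z h+67 (top corner x -27.6, h+69); its upper face is the line x + z = h + 41. End plates at y +-77, 34 mm deep.
- post_right (a point): Top of the right (-y) post. Below the cleat a keeper bar: x -20 to 0, z h+13 to h+21; under it a rest face at x -8. Hung: strip flat on the back of the cleat, tongue under the keeper against the rest. An upright bin is stopped by the keeper: hook the strip with the bin's top tipped 20 to 25 degrees towards the rail, then swing it upright. Rail is rigid: keep bin on rail under 40 N.
- paste_jar_mid (a point): Bystander: jar, 64 mm diameter, 65 mm high; its centre. Leave alone.
- magnet_square_mid (a point): Bystander: red magnetic block, about 80 by 75 mm, 22 mm high; a point near its middle. Leave alone.
- gas_nozzle_mid (a point): Bystander: copper nozzle, 38 mm diameter, 55 mm high; its centre. Leave alone.
Not all that is in view belongs to the job. There is more than one size of the part that bears bin_grip; the job needs the middle-sized.

How it is judged (in metres and radians):
On the way:
1. the bin, tipped over by more than 6 degrees, has its strip let down behind the cleat (angle between bin_grip's own z axis and vertical above 0.105 rad and x of bin_strip in the frame of stand above -0.026 m and z of bin_strip in the frame of stand below 0.165 m), for 0.05 s.
At the end, for the whole second after the job is handed in: The bin hangs on the rail, let go and at rest: upright within 3.4 degrees, squared to the rail within 4.6 degrees, its centre 75 to 86 mm in front of the wall face (strip home behind the cleat, tongue under the keeper) and within 20 mm of the stand's middle, grip point 158 to 216 mm above the bench (angle between bin_grip's own z axis and vertical below 0.06 rad and angle between the x axis of bin_grip and the x axis of stand, either way round below 0.08 rad and x of bin_grip in the frame of stand between -0.086 and -0.075 m and y of bin_grip in the frame of stand between -0.02 and 0.02 m and z of bin_grip in the frame of stand between 0.158 and 0.216 m and contact force between bin and stand above 1 N and linear speed of bin below 0.02 m/s); the robot touches nothing.
It fails at once if the bin is pressed or dropped against the rail with more than 40 N (contact force between bin and stand above 40 N).
It fails at once if a bystander is moved by more than 20 mm (distance of any of paste_jar_mid, magnet_square_mid, gas_nozzle_mid from where it was at the start of the episode above 0.02 m).
It also fails if it takes over 56 s, if anything falls off the work surface, if the arm or the gripper's body presses on something with over 40 N, if the wrist force passes 120 N, or if a joint passes its speed limit or range.

### The arm

A 7-joint arm with a two-finger parallel gripper is mounted at the origin on the work surface. World frame = base frame: x ahead of the robot, y to its left, z up, the work surface at z = 0. Lengths are in m, angles in degrees, forces in N, time in s.
With the tool pointing down it reaches from about 0.4 to 0.85 m from the base axis. Payload 4.5 kg.
Tool frame: the origin (TCP) lies midway between the tips of the shut fingers; the grasp point (between the pads) lies 19 mm behind it (r.pinch_z is the distance from the TCP to the grasp point, in m); z points along the fingers, y is the line along which they close (so a half turn about z gives the same grasp; the last joint's range is limited). The gripper opens to 85 mm and grips with 20 to 120 N. Pads are 22 mm wide; open, the fingers measure 114 mm over their backs; the gripper's body (76 mm by 85 mm) begins 54 mm behind the grasp point. The pads swing forward as they close: fully open they stand 13 mm farther back than shut.
Start: joints at [68.4, 39.483, -11.15, 89.685, 9.013, 51.709, -12.324], TCP at [0.25, -0.573, 0.231] pointing down, gripper open.
Joint ranges: [-172.22, 172.22], [-26.19, 119.32], [-84.43, 86.54], [7.71, 146.69], [-57.33, 237.33], [2.42, 119.75], [-152.13, 152.13]. Speed limits (degrees/s): [147.25, 147.25, 180, 180, 180, 180, 180].

### API

Orientations are given as a 3x3 rotation matrix whose columns are the frame's x, y, z axes.
In Python, from rig import r, readout, capture, ticket, models gives the robot as it stands. Calls block until the motion is done:
- r.move_to(position, orientation): joint-space move of the TCP to a pose.
- r.movel(position, frame=None, rate=0.15): straight line of the TCP; frame=None keeps the orientation; rate is the mean speed in m/s.
- r.movej(angles): joint-space move.
- r.release() and r.gripper_close(): open the fingers fully, or close them until they stop; the grip force is fixed at half the most.
- r.dwell(seconds).
- r.solve_ik(position, orientation): joint angles nearest the present ones, or None.
- readout.observe(): the state.
- capture(name): name is "scene" or "top" or "wrist"; returns a dict with "frame" (480x640x3 uint8, blue, green, red), "fx", "fy", "cx", "cy" (pixels), "k1" (the pictures are not rectified: a ray, as slopes to the right and down, at radius r is drawn at 1 + k1 r^2 times it, then the intrinsics apply), "R" (3x3) and "t" (3): a world point X has camera coordinates R X + t. Camera axes: x right, y down, z forward; pixel columns grow to the right and rows downward; lengths in m; the calibration is good to about 2 mm. A picture is of the moment at which its call begins. There is no depth.
A pose or a line that the arm cannot do raises r.IKError and nothing moves.
- ticket.hand_in(): hands the job in; it is judged then, once.
Trained networks look in a picture, given as the dict that the camera call returned (one of the last four; its "shot" number tells which), for a name from the list of things; names that differ only in an ending like _2 or _b are one class to them, and where a whole thing is asked for, a point or a joint stands for the part that bears it (a point fixed in the world has none). Each returns a list of dicts, best first, with "score" (0 to 1); they miss things now and then, are a little off and sometimes report something else, mostly with a low value. They report only what shows in the picture. A call takes as long as a camera call. They do not tell look-alikes from the thing itself.
- models.trace(thing, picture): "region" (480x640 bool, what is visible of it).
- models.spot_point(thing, picture): "at" ([x, y, z] in m, in world coordinates, good to about 4 mm: a listed point, or the origin of a listed thing).
The state is a dict: "t": time; "joints": joint angles; "qd": joint speeds; "tau": joint torques, N m; "tcp_pos": TCP position; "tcp_rot": TCP orientation; "force": force on the tool from outside, world axes, zero at the start; "torque": the same for the moment, N m; "grip_width": finger opening in m; "gripper_force": force on a finger pad.
Only numpy, scipy, OpenCV 4.12 (cv2) and the standard library are available. Lean on these libraries where they do the work, as an engineer would, in place of code of your own. Each camera call takes 0.05 s, during which the arm holds its last target. There are 200 camera calls.

## Working session

There is one attempt and no reset: what is moved stays moved. The work goes in short steps, each a Python script; the robot and the scene stay as the last script left them, time stands still between calls to the robot, and variables do not carry over. Pictures are saved under pics/ and viewed, at most 10 in all, crops included, and the job is handed in when it is done.

```bash
mkdir -p pics; ls
python3 - <<'E'
from rig import r, readout, capture, ticket, models
import cv2, numpy as np
s=readout.observe(); print(s['t'],s['force'],s['tcp_rot'],r.pinch_z)
for c in ["scene","top"]:
    p=capture(c); cv2.imwrite(f"pics/{c}0.png",p['frame'])
    print(c,'cam at',(-p['R'].T@p['t']).round(3))
    for n in ["bin_grip","bin_strip","bin_tongue","stand","post_left","post_right","paste_jar_mid","magnet_square_mid","gas_nozzle_mid"]:
        print(n,[(round(d['score'],2),np.round(d['at'],3).tolist()) for d in models.spot_point(n,p)[:4]])
E
```

```text
pics
0.0 [-0.28758089 -0.4350927  -0.0197078 ] [[ 9.16804128e-01  3.99336223e-01 -8.78499620e-04]
 [ 3.99337168e-01 -9.16802573e-01  1.69368656e-03]
 [-1.29060318e-04 -1.90359638e-03 -9.99998180e-01]] 0.0187
scene cam at [ 1.022 -0.656  1.094]
bin_grip [(0.92, [0.346, 0.36, 0.071]), (0.74, [0.507, 0.284, 0.109]), (0.71, [0.566, 0.59, 0.154]), (0.39, [0.618, -0.305, 0.165])]
bin_strip [(0.94, [0.362, 0.314, 0.035]), (0.87, [0.54, 0.496, 0.073]), (0.59, [0.57, 0.264, 0.055])]
bin_tongue [(0.86, [0.572, 0.26, 0.001]), (0.68, [0.367, 0.317, -0.001]), (0.68, [0.538, 0.493, -0.003])]
stand [(0.8, [0.617, -0.2, 0.001])]
post_left [(0.97, [0.642, -0.095, 0.167])]
post_right []
paste_jar_mid [(0.67, [0.413, -0.305, 0.032])]
magnet_square_mid [(0.6, [0.431, 0.029, 0.012]), (0.53, [0.62, -0.304, 0.165])]
gas_nozzle_mid [(0.86, [0.697, 0.283, 0.029])]
top cam at [0.372 0.139 1.386]
bin_grip [(0.93, [0.566, 0.593, 0.155]), (0.69, [0.348, 0.36, 0.075]), (0.6, [0.502, 0.288, 0.118])]
bin_strip [(0.78, [0.536, 0.494, 0.075]), (0.58, [0.575, 0.26, 0.056]), (0.3, [0.574, 0.263, 0.005])]
bin_tongue [(0.92, [0.544, 0.493, -0.004]), (0.83, [0.574, 0.264, 0.004]), (0.83, [0.36, 0.317, -0.002])]
stand [(0.66, [0.615, -0.194, -0.004])]
post_left [(0.85, [0.648, -0.097, 0.168]), (0.54, [0.692, 0.282, 0.029])]
post_right [(0.96, [0.615, -0.301, 0.168])]
paste_jar_mid [(0.68, [0.576, 0.261, 0.005]), (0.65, [0.412, -0.299, 0.033])]
magnet_square_mid [(0.92, [0.431, 0.025, 0.006])]
gas_nozzle_mid [(0.62, [0.693, 0.284, 0.028])]
```

View pics/scene0.png

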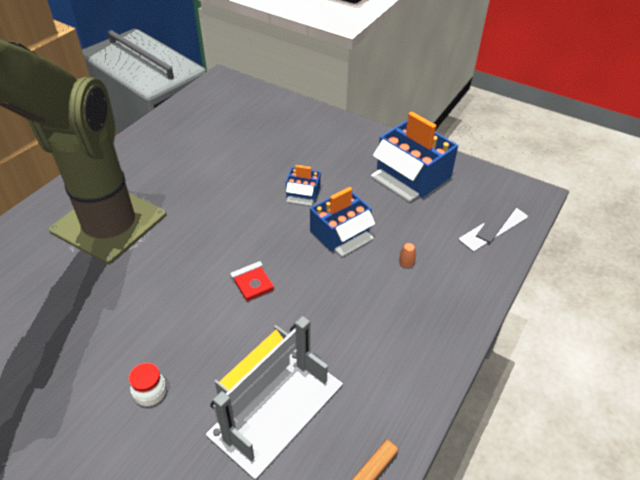

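View pics/top0.png

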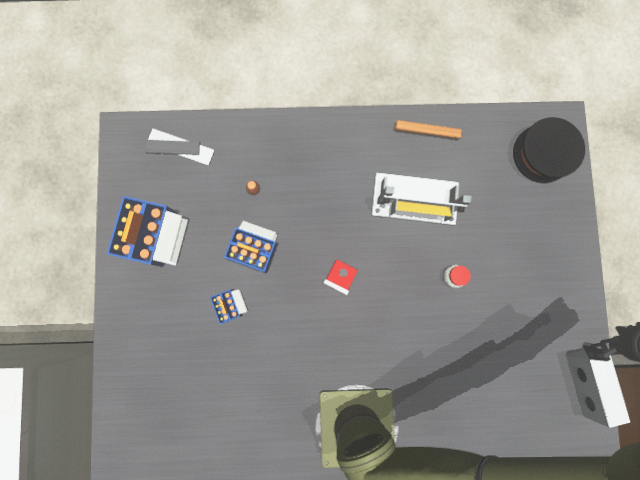

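Run:
```python
from h import *
import pickle
ps=[]
for i,(x,z) in enumerate([(-.03,.33),(-.17,.33)]):
    P,R=stand(x,0,z,0)
    r.move_to(P,R); p=capture("wrist"); ps.append(p)
    cv2.imwrite(f"pics/w{i}.png",p['frame'])
    print('cam',(-p['R'].T@p['t']).round(3),readout.observe()['t'])
    for n in ["post_left","post_right","stand"]:
        print(n,[(round(d['score'],2),np.round(d['at'],4).tolist()) for d in models.spot_point(n,p)[:2]])
pickle.dump(ps,open('ps.pkl','wb'))
f=np.hstack([cv2.resize(p['frame'],(400,300)) for p in ps]); cv2.imwrite("pics/w01.png",f)
```

```text
cam [ 0.596 -0.127  0.453] 3.0167
post_left [(0.81, [0.6472, -0.0935, 0.162])]
post_right [(0.66, [0.613, -0.2978, 0.164])]
stand [(0.58, [0.6153, -0.2013, 0.002]), (0.15, [0.4144, -0.3045, 0.0305])]
cam [ 0.458 -0.105  0.454] 3.8333
post_left [(0.62, [0.6457, -0.0921, 0.162])]
post_right [(0.85, [0.6151, -0.2967, 0.1645])]
stand [(0.9, [0.614, -0.1985, 0.0003])]
```

View pics/w01.png

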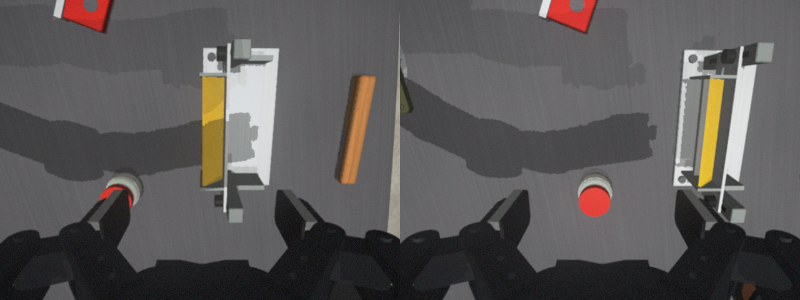

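Run:
```python
from h import *
import pickle
from scipy.optimize import least_squares
ps=pickle.load(open('ps.pkl','rb')); D=[]
for p in ps:
    hsv=cv2.cvtColor(p['frame'],cv2.COLOR_BGR2HSV); m=cv2.inRange(hsv,(20,110,60),(35,255,255))
    n,l,st,_=cv2.connectedComponentsWithStats(m); k=1+np.argmax(st[1:,4]); m=l==k; print(st[k])
    y0,hh=st[k][1],st[k][3]; rows=np.arange(y0+15,y0+hh-15)
    D.append(np.c_[[np.argmax(m[v])-.5 for v in rows],rows,])
def res(a,h=None):
    dx,yaw,h=a; out=[]
    e=np.array([np.cos(yaw),np.sin(yaw)]); f=np.array([-e[1],e[0]])
    for p,d in zip(ps,D):
        X=np.array([[*(O+dx*xs-.029*e+y*f),h+.067] for y in np.linspace(-.09,.09,40)])
        q=proj(p,X); o=np.argsort(q[:,1]); out.append(np.interp(d[:,1],q[o,1],q[o,0])-d[:,0])
    return np.concatenate(out)
s=least_squares(res,[0,YAW,.06],x_scale=[.01,.1,.01],loss='soft_l1'); print(s.x,np.degrees(s.x[1]),np.std(res(s.x)))
```

```text
[ 323  122   37  176 5762]
[ 476  125   43  175 3750]
[-0.00135987 -0.14501794  0.06051654] -8.308915818304078 0.30082819156159435
```

```bash
python3 - <<'E'
s=open('h.py').read().replace("O=(PL+PR)/2-.014*xs\n","O=(PL+PR)/2-.014*xs\nYAW=-.145; xs=np.array([np.cos(YAW),np.sin(YAW)]); ys=np.array([-xs[1],xs[0]]); O=O-.0014*xs+.002*ys; H=.0605\n")
open('h.py','w').write(s)
E
python3 - <<'E'
from h import *
G=np.array([.505,.286]); by=np.radians(-19.4)
r.move_to(*tool([*G,.25],by))
p=capture("wrist"); cv2.imwrite("pics/bin.png",p['frame'])
for n in ["bin_grip","bin_strip","bin_tongue"]:
    print(n,[(round(d['score'],2),np.round(d['at'],4).tolist()) for d in models.spot_point(n,p)[:3]])
print(proj(p,[.505,.286,.112]).round(0),readout.observe()['t'])
hsv=cv2.cvtColor(p['frame'],cv2.COLOR_BGR2HSV); m=cv2.inRange(hsv,(0,0,170),(180,50,255))
n,l,st,_=cv2.connectedComponentsWithStats(m)
for k in np.argsort(-st[1:,4])[:3]+1:
    v,u=np.nonzero(l==k); print(st[k],cv2.boxPoints(cv2.minAreaRect(np.c_[u,v].astype(np.float32))).round(0).tolist())
E
```

```text
bin_grip [(0.78, [0.5029, 0.2805, 0.1111]), (0.64, [0.3486, 0.3619, 0.0739])]
bin_strip [(0.92, [0.3698, 0.3166, 0.0364]), (0.83, [0.5737, 0.264, 0.0526])]
bin_tongue [(0.76, [0.3661, 0.3157, 0.0004])]
[[321. 236.]] 5.9
[ 115  199   75   58 1723] [[114.0, 247.0], [173.0, 194.0], [190.0, 213.0], [131.0, 266.0]]
[ 383  155   31   46 1154] [[382.0, 198.0], [386.0, 154.0], [414.0, 157.0], [410.0, 201.0]]
[532 455  38  17 302] [[530.0, 460.0], [567.0, 452.0], [569.0, 464.0], [532.0, 471.0]]
```

View pics/bin.png

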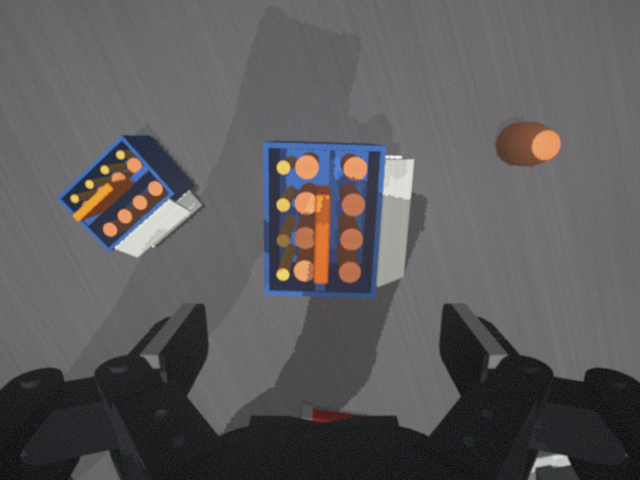

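```bash
python3 - <<'E'
from h import *
G=np.array([.504,.284]); by=np.radians(-19.6)
r.movel(tool([*G,.112],by)[0],tool([*G,.112],by)[1],rate=.12)
a=readout.observe(); r.gripper_close(); b=readout.observe()
r.movel(tool([*G,.24],by)[0],rate=.12); r.dwell(.1); c=readout.observe()
for s in (a,b,c): print(round(s['t'],2),s['tcp_pos'].round(4) if hasattr(s['tcp_pos'],'round') else s['tcp_pos'],np.round(s['force'],2),np.round(s['torque'],2),s['grip_width'],s['gripper_force'])
E
cat > plan.py <<'E'
import numpy as np
# polygons, mm; stand with h=0, bin about its grip point
n=np.array([1,1])/2**.5
cleat=np.array([[-29,67],[-27.6,69],[0,41.4],[0,36]]); keeper=np.array([[-20,13],[-20,21],[0,21],[0,13]])
wall=np.array([[0,-60],[0,90],[20,90],[20,-60]]); rest=np.array([[-8,-30],[-8,13],[20,13],[20,-30]])
a,b=np.array([45.5,-33.5]),np.array([70.5,-58.5]); strip=np.array([a+2*n,b+2*n,b-2*n,a-2*n])
tong=np.array([[45,-112],[45,-107],[72,-107],[72,-112]]); body=np.array([[-45,-112],[45,-112],[45,-32],[-45,-32]])
def dens(P,k=13): return np.concatenate([P[i]+np.linspace(0,1,k)[:,None]*(P[(i+1)%4]-P[i]) for i in range(4)])
def sd(P,Q): # signed distance of points Q to convex polygon P
    c=P.mean(0); D=[];I=[]
    for i in range(4):
        p,q=P[i],P[(i+1)%4]; t=np.clip(((Q-p)@(q-p))/((q-p)@(q-p)),0,1); D.append(np.linalg.norm(Q-p-t[:,None]*(q-p),axis=1))
        m=np.array([(q-p)[1],-(q-p)[0]]); m=m/np.linalg.norm(m); m=m*np.sign(m@(p-c)); I.append((Q-p)@m)
    D=np.min(D,0); return np.where(np.max(I,0)<0,-D,D).min()
def clear(x,z,th):
    t=np.radians(th); M=np.array([[np.cos(t),np.sin(t)],[-np.sin(t),np.cos(t)]]); out=[]
    for B in (strip,tong,body):
        W=B@M.T+[x,z]
        for S in (cleat,keeper,wall,rest): out.append(min(sd(S,dens(W)),sd(W,dens(S))))
    return min(out)
if __name__=="__main__":
    print('hung',clear(-80,112,0))
    for th in (23,20,17,14,11,8,5,2,0):
        g=[(clear(x,z,th),x,z) for x in np.arange(-95,-50,1.) for z in np.arange(105,165,1.)]
        t=np.radians(th)
        # keep only poses with strip end behind the cleat edge
        g=[k for k in g if k[1]+70.5*np.cos(t)-58.5*np.sin(t)>-27 and k[2]-70.5*np.sin(t)-58.5*np.cos(t)<69]
        g.sort(reverse=True); print(th,np.round(g[0],1),np.round(g[3],1),np.round(g[8],1))
E
python3 plan.py
```

```text
7.2 [0.5045 0.2844 0.094 ] [0.58 0.45 0.24] [ 0.02 -0.02 -0.01] 0.08567882479496512 0.0
7.88 [0.5042 0.2839 0.0934] [ 0.54 -1.14  1.62] [-0.09 -0.03 -0.03] 0.009649063939768457 59.74802792072296
9.19 [0.5035 0.2836 0.2204] [ 0.4  -0.46 -6.6 ] [-0.03  0.06  0.01] 0.009215565201579637 58.64009499549866
hung -0.1615223689149765
23 [ 10.1 -69.  111. ] [  9.4 -69.  113. ] [  8.9 -54.  150. ]
20 [ 11.2 -73.  110. ] [ 10.5 -72.  109. ] [  9.9 -72.  111. ]
17 [ 12.4 -77.  108. ] [ 11.7 -77.  110. ] [ 10.9 -75.  108. ]
14 [ 13.5 -81.  107. ] [ 12.6 -80.  107. ] [ 12. -79. 106.]
11 [ 14.7 -85.  105. ] [ 13.6 -85.  107. ] [ 12.5 -83.  106. ]
8 [ 13.8 -88.  105. ] [ 12.6 -88.  107. ] [ 11.6 -86.  106. ]
5 [ 13.3 -92.  105. ] [ 12.1 -92.  107. ] [ 11.2 -90.  106. ]
2 [ 11.9 -95.  105. ] [ 10.5 -95.  107. ] [  9.7 -93.  106. ]
0 [  8.7 -95.  105. ] [  7.4 -95.  107. ] [  6.6 -93.  106. ]
```

Run:
```python
from plan import *
import numpy as np
prev=None
def S(x,z,th):
    t=np.radians(th); return x+70.5*np.cos(t)-58.5*np.sin(t), z-70.5*np.sin(t)-58.5*np.cos(t)
for th in (23,20,16,12,8,5,3,1.5,0):
    g=[]
    for x in np.arange(-95,-50,1.):
        for z in np.arange(105,165,1.):
            a,b=S(x,z,th)
            if a+b>42.5 and a>-26 and b<66: g.append((clear(x,z,th),x,z,a,b))
    g.sort(reverse=True); print(th,np.round(g[0],1),np.round(g[4],1),np.round(g[12],1))
# straight drop at tilt 23
for x in (-66,-64,-62,-60,-58): print(x,[(z,round(clear(x,z,23),1)) for z in range(170,126,-6)])
```

```text
23 [  7.5 -53.  147.  -11.   65.6] [  6.8 -54.  147.  -12.   65.6] [  5.7 -51.  145.   -9.   63.6]
20 [  6.9 -58.  145.  -11.8  65.9] [  5.9 -57.  144.  -10.8  64.9] [  5.  -59.  143.  -12.8  63.9]
16 [  5.3 -65.  141.  -13.4  65.3] [  4.3 -64.  140.  -12.4  64.3] [  3.4 -65.  138.  -13.4  62.3]
12 [  3.8 -72.  137.  -15.2  65.1] [  2.8 -71.  137.  -14.2  65.1] [  2.7 -74.  137.  -17.2  65.1]
8 [  3.  -70.  125.   -8.3  57.3] [  2.6 -79.  133.  -17.3  65.3] [  1.9 -71.  124.   -9.3  56.3]
5 [  3.1 -74.  122.   -8.9  57.6] [  2.5 -74.  121.   -8.9  56.6] [  1.8 -75.  121.   -9.9  56.6]
3 [  2.7 -77.  120.   -9.7  57.9] [  2.1 -78.  120.  -10.7  57.9] [  1.4 -78.  119.  -10.7  56.9]
1.5 [  2.4 -80.  119.  -11.1  58.7] [  1.7 -80.  118.  -11.1  57.7] [  1.  -81.  118.  -12.1  57.7]
0 [  2.  -82.  118.  -11.5  59.5] [  1.3 -82.  116.  -11.5  57.5] [  1.  -83.  119.  -12.5  60.5]
-66 [(170, np.float64(18.9)), (164, np.float64(13.0)), (158, np.float64(7.1)), (152, np.float64(1.9)), (146, np.float64(-1.5)), (140, np.float64(-2.0)), (134, np.float64(-1.3)), (128, np.float64(1.0))]
-64 [(170, np.float64(19.2)), (164, np.float64(13.4)), (158, np.float64(7.8)), (152, np.float64(3.3)), (146, np.float64(-1.0)), (140, np.float64(-1.9)), (134, np.float64(-1.9)), (128, np.float64(-0.9))]
-62 [(170, np.float64(18.1)), (164, np.float64(14.1)), (158, np.float64(9.0)), (152, np.float64(4.7)), (146, np.float64(0.5)), (140, np.float64(-1.4)), (134, np.float64(-1.7)), (128, np.float64(-1.9))]
-60 [(170, np.float64(16.1)), (164, np.float64(15.0)), (158, np.float64(10.4)), (152, np.float64(6.1)), (146, np.float64(1.9)), (140, np.float64(-1.4)), (134, np.float64(-1.7)), (128, np.float64(-2.0))]
-58 [(170, np.float64(14.1)), (164, np.float64(14.1)), (158, np.float64(11.8)), (152, np.float64(7.5)), (146, np.float64(3.3)), (140, np.float64(-1.0)), (134, np.float64(-1.7)), (128, np.float64(-1.9))]
```

Run:
```python
from h import *
ob=readout.observe
def go(x,z,th,rate=.15): r.movel(*stand(x/1e3,0,H+z/1e3,th),rate=rate)
r.move_to(*stand(-.13,0,H+.185,23))
go(-57,175,23); go(-57,156,23,.08); r.dwell(.2)
s=ob(); f0=np.array(s['force']); print(s['t'],f0,np.array(s['tcp_pos'])-stand(-.057,0,H+.156,23)[0])
z=156
while z>134:
    z-=1.; go(-57,z,23,.02); s=ob(); d=np.array(s['force'])-f0
    if z<146: print(z,d.round(2),round(s['t'],2))
    if np.linalg.norm(d)>3.5: break
p=capture("scene"); cv2.imwrite("pics/hook.png",p['frame'][230:470,120:440])
print(np.array(ob()['force'])-f0, np.array(ob()['tcp_pos'])-stand(-.057,0,H+z/1e3,23)[0])
```

```text
12.1083 [-0.57703379  0.43716421 -5.43909767] [2.04147133e-04 2.07564349e-06 3.23256261e-04]
145.0 [ 0.47 -0.91  0.38] 14.86
144.0 [ 0.52 -0.23  0.09] 15.11
143.0 [ 0.4  -0.33  0.11] 15.36
142.0 [ 1.36 -0.23  1.68] 15.61
141.0 [ 2.4  -1.2   4.43] 15.86
[ 2.00771458 -1.19881519  5.36273694] [ 7.16616220e-04 -2.71716197e-05  5.00618292e-04]
```

View pics/hook.png

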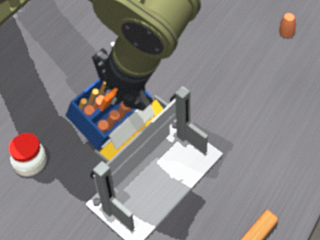

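Run:
```python
from plan import *
from scipy.optimize import brentq
from scipy.ndimage import maximum_filter
print('model contact z', brentq(lambda z:clear(-57,z,23),136,148))
X=np.arange(-92,-50,1.);Z=np.arange(112,160,1.);TH=np.arange(23,-1,-1.)
def grid(th):
    g=np.full((len(X),len(Z)),-9.);t=np.radians(th)
    for i,x in enumerate(X):
        for j,z in enumerate(Z):
            a,b=x+70.5*np.cos(t)-58.5*np.sin(t), z-70.5*np.sin(t)-58.5*np.cos(t)
            if a+b>42.5 and a>-27 and b<72: g[i,j]=clear(x,z,th)
    return g
C=[np.minimum(grid(t),5) for t in TH]
V=[None]*len(TH); V[-1]=C[-1].copy()
for k in range(len(TH)-2,-1,-1): V[k]=np.minimum(C[k],maximum_filter(V[k+1],7))*1.0
i=int(np.argmin(abs(X+57)));j=int(np.argmin(abs(Z-145))); path=[]
for k in range(len(TH)):
    if k:
        b=None
        for di in range(-3,4):
            for dj in range(-3,4):
                a,c=i+di,j+dj
                if 0<=a<len(X) and 0<=c<len(Z):
                    v=V[k][a,c]+.15*C[k][a,c]-.03*(abs(di)+abs(dj))
                    if b is None or v>b[0]: b=(v,a,c)
        i,j=b[1:]
    path.append((TH[k],X[i],Z[j],round(C[k][i,j],2)))
for q in path: print(*q)
np.savetxt('path.txt',path)
```

```text
model contact z 140.36183822965242
23.0 -57.0 145.0 3.28
22.0 -57.0 146.0 5.0
21.0 -57.0 146.0 5.0
20.0 -57.0 146.0 5.0
19.0 -59.0 146.0 5.0
18.0 -61.0 146.0 5.0
17.0 -63.0 145.0 5.0
16.0 -65.0 144.0 5.0
15.0 -67.0 141.0 5.0
14.0 -68.0 138.0 4.02
13.0 -69.0 135.0 2.92
12.0 -70.0 132.0 1.93
11.0 -69.0 129.0 2.11
10.0 -68.0 127.0 2.99
9.0 -69.0 126.0 3.06
8.0 -70.0 125.0 3.05
7.0 -71.0 124.0 3.04
6.0 -72.0 123.0 3.04
5.0 -74.0 122.0 3.12
4.0 -75.0 121.0 2.64
3.0 -77.0 120.0 2.7
2.0 -79.0 120.0 2.12
1.0 -81.0 119.0 2.08
0.0 -82.0 118.0 2.0
```

```bash
cat > step.py <<'E'
from h import *
ob=readout.observe
OX,OZ=1.,1.
def go(x,z,th,rate=.02): r.movel(*stand((x+OX)/1e3,0,H+(z+OZ)/1e3,th),rate=rate)
f0=np.array([-.577,.437,-5.44])
f0=np.array([-.45,-.0,-5.3])
def run(path,lim=7):
    for q in path:
        th,x,z=q[:3]; go(x,z,th); s=ob(); d=np.array(s['force'])-f0
        print(th,x,z,d.round(1),round(s['t'],2))
        if np.linalg.norm(d)>lim: print('STOP'); return False
    return True
E
python3 - <<'E'
from step import *
run(np.loadtxt('path.txt'))
E
```

```text
23.0 -57.0 145.0 [ 0.7  0.2 -1.4] 16.32
22.0 -57.0 146.0 [ 0.7 -0.4 -0.3] 16.57
21.0 -57.0 146.0 [ 0.   0.1 -1.7] 16.82
20.0 -57.0 146.0 [ 0.9  0.7 -0.6] 17.07
19.0 -59.0 146.0 [ 1.  -0.5  0.6] 17.32
18.0 -61.0 146.0 [ 1.1 -0.  -0.5] 17.57
17.0 -63.0 145.0 [ 1.  -0.2 -0.7] 17.82
16.0 -65.0 144.0 [ 0.6 -0.1 -1.3] 18.07
15.0 -67.0 141.0 [ 0.3 -1.  -0.7] 18.39
14.0 -68.0 138.0 [ 0.4 -0.4 -0.5] 18.7
13.0 -69.0 135.0 [ 0.9 -0.5 -0.1] 19.01
12.0 -70.0 132.0 [-0.2  0.2 -1. ] 19.32
11.0 -69.0 129.0 [ 0.5 -0.3 -0.2] 19.63
10.0 -68.0 127.0 [ 0.2 -0.2 -1. ] 19.91
9.0 -69.0 126.0 [ 0.2  0.5 -0.7] 20.16
8.0 -70.0 125.0 [ 0.6 -0.1 -0.8] 20.41
7.0 -71.0 124.0 [0.3 0.4 0.2] 20.66
6.0 -72.0 123.0 [ 0.4  0.1 -0.1] 20.91
5.0 -74.0 122.0 [1.  0.4 0.3] 21.16
4.0 -75.0 121.0 [ 0.1 -0.2 -0.3] 21.41
3.0 -77.0 120.0 [ 1.  -1.  -1.3] 21.66
2.0 -79.0 120.0 [ 0.6  0.8 -0.6] 21.91
1.0 -81.0 119.0 [ 0.  -0.3 -0.1] 22.16
0.0 -82.0 118.0 [ 0.5  0.2 -0.6] 22.41
```

Run:
```python
from step import *
x,z=-82.,118.; F=lambda: np.array(ob()['force'])-f0
while z>109:
    z-=.7; go(x,z,0,.015); d=F(); print(round(z,1),d.round(1))
    if d[2]>3: break
z+=.4
for i in range(7):
    x+=.6; z-=.6; go(x,z,0,.015); d=F(); print(round(x,1),round(z,1),d.round(1))
    if d[0]<-3 or np.linalg.norm(d)>9: break
p=capture("scene"); cv2.imwrite("pics/hung.png",p['frame'][230:470,120:440])
print(ob()['t'])
```

```text
117.3 [ 1.1  0.3 -0.5]
116.6 [ 0.  -0.4 -0.9]
115.9 [ 0.1  0.4 -1. ]
115.2 [ 0.1 -0.4 -0.7]
114.5 [ 1.5 -0.2  0.4]
113.8 [ 2.6 -0.8  2. ]
113.1 [ 2.8 -1.   4.4]
-81.4 112.9 [ 3.1 -1.4  6.9]
-80.8 112.3 [ 0.6 -1.1 10.6]
24.7083
```

View pics/hung.png

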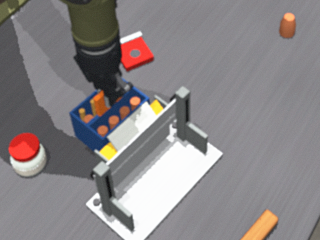

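Run:
```python
from step import *
r.release(); r.dwell(.3)
P=np.array(ob()['tcp_pos']); r.movel(P+[0,0,.1],rate=.12)
r.movel(P+np.array([-.12,0,.14]),rate=.2); r.dwell(.2)
for c in ("scene","top","wrist"):
    p=capture(c); cv2.imwrite(f"pics/end_{c}.png",p['frame'])
    for n in ("bin_grip","bin_strip"):
        for d in models.spot_point(n,p)[:4]:
            a=np.array(d['at'])
            if np.hypot(*(a[:2]-O))<.15: e=a[:2]-O; print(c,n,round(d['score'],2),np.round([e@xs,e@ys,a[2]],4))
    if c=="scene": cv2.imwrite("pics/end_crop.png",cv2.resize(p['frame'][270:450,150:390],None,fx=2.5,fy=2.5))
s=ob(); print(s['t'],s['force'])
```

```text
scene bin_grip 0.76 [-0.0777  0.004   0.1725]
scene bin_grip 0.26 [ 0.002  -0.0035  0.001 ]
top bin_grip 0.79 [-0.0802  0.0071  0.1784]
top bin_strip 0.93 [-0.0087  0.0014  0.1176]
top bin_strip 0.15 [0.0172 0.1018 0.1671]
wrist bin_grip 0.97 [-0.0787  0.0008  0.173 ]
wrist bin_strip 0.62 [-0.0062  0.003   0.1189]
28.1417 [-0.4646996   0.3489865   0.05421858]
```

View pics/end_crop.png

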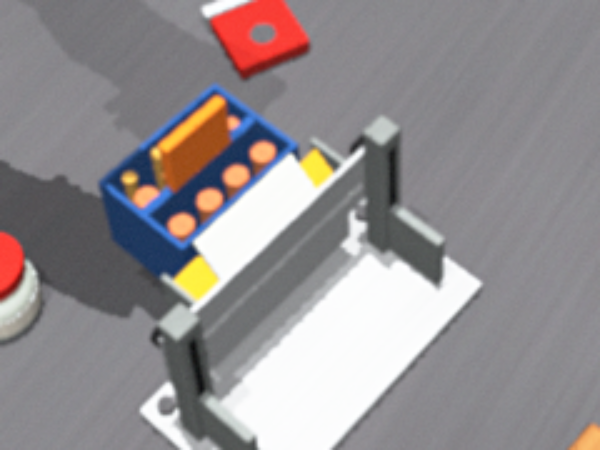

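View pics/end_wrist.png

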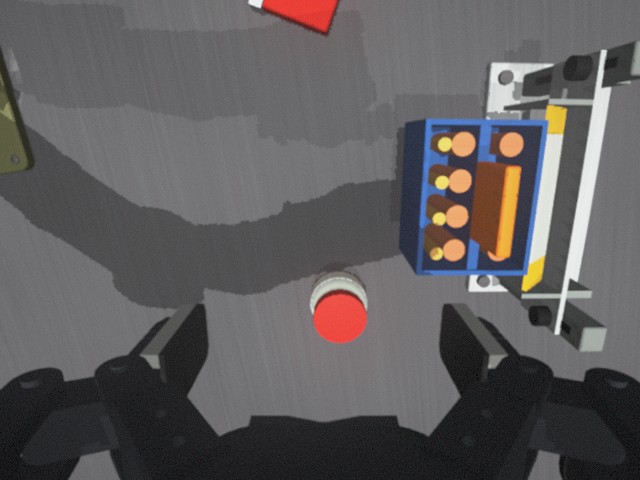

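The scene crop shows the strip lying flat behind the yellow cleat, about mid-length, and square to the rail. In the wrist view the bin rim is at pixels (405–545, 120–275), level and parallel to the rail. The measured grip point is at x ≈ -79 mm, y ≈ +4 mm, z ≈ 174 mm.

```bash
python3 -c "
from rig import ticket; print(ticket.hand_in())"
```

```text
the job is handed in; nothing more can be done
None
```

The middle-sized blue bin is hanging on the yellow cleat, released and clear of the gripper. It looks level and fully home, with the grip point measured at about x -79, y +4, z 174 mm in the stand frame, and I handed the job in at about 28 s; the hand-in call gave no verdict.

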